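Close the proofing frame over the inked block

TASK

Get the open proofing frame ready for the press; it is all done by pushing with the fingertips, nothing needs gripping. First fold the standing metal frisket down flat onto the inked block, then push the wooden tympan shut over it until it rests fully home. Bring the tympan down gently, not slamming it, and keep your fingers off the wet inked block and off the clean sheet on the tympan's inside. Do not lift or shove the frame, and leave the things around it where they are.

Things in the scene. Friction and masses are not known exactly. Their poses are not given: they have to be found in the camera images.
- frame: Proofing frame: flat plywood and steel bed, 260 (its x) by 280 mm (its y), loose on four rubber feet, 5 kg, slides at about 25 N. Origin: centre of its underside, on the table; z up, x along both hinges. Frisket hinged on a 49 mm high rail along its -y side (its outer part 55 mm high), tympan on a 55 mm high rail along its +y side; both fold inwards over the bed.
- frisket (a joint): Frisket angle: 0 = folded flat on the block, 1.57 = upright; stops at 0 and 1.85, starts at 1.4 to 1.75. A stiff hinge (0.2 N m, more than its weight needs) holds it wherever it is left, so it must be pushed all the way down (1 to 3 N at its outer bar).
- frisket_bar (a point): Middle of the frisket's outer bar, on the face that looks outwards when it stands and up when down; 136 mm from the hinge. Frisket: 4 mm aluminium plate, 214 mm along the hinge, 150 mm from hinge to edge, with one open window 150 x 92 mm; bars round it 28 (outer), 30 (hinge side), 32 mm (ends) wide. Attitude: x along hinge, y from hinge to outer edge, z out of this face.
- frisket_hinge (a point): Middle of the frisket's hinge line (frame x = 0, y = -98 mm, 48.5 mm up), on its underside. Flat, the frisket reaches from here 150 mm towards the frame's +y, its upper face 52.5 mm up.
- tympan (a joint): Tympan angle: 0 = shut flat over frisket and block, 1.57 = upright; stops at 0 and 1.95, starts at 1.6 to 1.9 (leaning outwards). Friction hinges (0.85 N m, more than its weight needs) hold it wherever it is left, so it must be pushed all the way down (2 to 8 N near its free edge).
- tympan_back (a point): On the tympan's outside face (up when shut), on its middle line, 195 mm from the hinge. Tympan: plywood board 230 mm along the hinge, 232 mm from hinge to free edge, 12 mm thick, 0.48 kg; two battens 24 mm wide, 8 mm high run from hinge to edge 88 mm either side of the middle, plain between. Attitude: x along hinge, -y from hinge to free edge, z out of the outside face.
- tympan_hinge (a point): Middle of the tympan's hinge line (frame x = 0, y = +122 mm, 55 mm up), on its inside face. Shut, the tympan reaches from here 232 mm towards the frame's -y, its outside face 67 mm up.
- block: The wet inked printing block, wood with a black face of small raised squares, 170 (frame x) by 118 by 23 mm, fixed in the bed; origin: centre of its underside (frame x = 0, y = -20 mm, 24 mm up), its top 47 mm up. Not to be touched: it can be reached through the frisket's window.
- sheet: The clean sheet clipped to the inside face of the tympan, 190 by 180 mm; origin: its centre, on the board. Not to be touched.
- dabber_a_mid (a point): Ink dabber: round bun 62 mm across and 40 mm high with an upright stick, 100 mm high in all, loose, beyond the frame (+x side); point on its axis 45 mm up. Leave it.
- dabber_b_mid (a point): A second dabber of the same kind, loose, beside the frisket's side of the frame; point on its axis 45 mm up. Leave it.
- ink_a_mid (a point): Black ink bottle, 54 mm across, 127 mm high, loose, beyond the frame (+x side); point on its axis 50 mm up. Leave it.
- ink_b_mid (a point): Black ink bottle, 54 mm across, 117 mm high, loose, farther out on the frisket's side; point on its axis 50 mm up. Leave it.
- baren_mid (a point): Round rubbing pad (baren), 110 mm across, 38 mm high with its wooden handle, loose, beside the tympan's side of the frame; point on its axis 20 mm up. Leave it.

How it is judged:
On the way, in this order (a step that is already met when the one before it is completed fails the run):
1. the frisket is folded down flat while the tympan still stands open (value of joint frisket below 0.05 rad and value of joint tympan above 1.2 rad), for 0.2 s.
2. the tympan is shut over the flat frisket (value of joint tympan below 0.04 rad and value of joint frisket below 0.05 rad), for 0.2 s.
At the end, for the whole second after the job is handed in: The frisket lies flat (within 0.05 rad) and the tympan is shut over it (within 0.04 rad, about 9 mm at its edge); the frame stands flat, at rest, within 30 mm of where it was (all of step 2 and distance of frame from where it was at the start of the episode below 0.03 m and angle between frame's own z axis and vertical below 0.03 rad and linear speed of frame below 0.02 m/s); the robot touches nothing.
It fails at once if the tympan is slammed (faster than 2.5 rad/s towards shut, about 0.6 m/s at its edge) (velocity of joint tympan below -2.5 rad/s).
It fails at once if the wet inked block is touched (contact force between any of the fingers, the arm and block above 0.3 N).
It fails at once if the clean sheet is touched (contact force between any of the fingers, the arm and sheet above 0.3 N).
It fails at once if the frame is shoved more than 30 mm, lifted or tipped (distance of frame from where it was at the start of the episode above 0.03 m or height (world z) of frame above 0.012 m or angle between frame's own z axis and vertical above 0.08 rad).
It fails at once if a thing around the frame is moved more than 30 mm, knocked over or picked up (distance of any of dabber_a_mid, dabber_b_mid, ink_a_mid, ink_b_mid, baren_mid from where it was at the start of the episode above 0.03 m).
It also fails if it takes over 58 s, if anything falls off the work surface, if the arm or the gripper's body presses on something with over 40 N, if the wrist force passes 120 N, or if a joint passes its speed limit or range.

ROBOT

A 6-joint arm with a two-finger parallel gripper is mounted at the origin on the work surface. World frame = base frame: x ahead of the robot, y to its left, z up, the work surface at z = 0. Lengths are in m, angles in rad, forces in N, time in s.
With the tool pointing down it reaches from about 0.425 to 0.95 m from the base axis. Payload 3.5 kg.
Tool frame: the origin (TCP) lies on the centre line of the jaws, within the pads' length; the fingertips stand bot.tcp_to_tips ahead of it and the grasp point (between the pads) lies 6 mm ahead of it (bot.tcp_to_tips is the distance from the TCP to the fingertips, in m); z points along the fingers, y is the line along which they close (so a half turn about z gives the same grasp; the last joint's range is limited). The gripper opens to 85 mm and grips with 20 to 120 N. Pads are 22 mm wide; open, the fingers measure 114 mm over their backs; the gripper's body (76 mm by 85 mm) begins 54 mm behind the grasp point. The pads swing forward as they close: fully open they stand 13 mm farther back than shut.
Start: joints at [-1.364, 0.286, 1.577, -0, 1.279, -0.15], TCP at [0.236, -0.632, 0.256] pointing down, gripper open.
Joint ranges: [-2.77, 2.77], [-0.9, 2.22], [0.21, 2.48], [-1.53, 4.67], [0.24, 2.81], [-2.84, 2.84]. Speed limits (rad/s): [2.79, 2.79, 3.14, 3.14, 3.14, 3.14].

INTERFACE

Orientations are given as a unit quaternion [w, x, y, z].
In Python, from station import bot, imaging gives the robot as it stands.
- The arm moves only by the shell command python3 -m inch 'ROWS' [FORCE]. ROWS is JSON, a list that holds one entry, the list of rows, each a list of 7 numbers: the turn, a rotation vector about the tool's x, y, z in units of 0.1 rad (1.0 is 0.1 rad), then the shift along the tool's x, y, z in units of 25 mm (1.0 is 25 mm), then the closure, from -1 (fully open) to 1 (shut). A call has 1 to 12 rows; each row shifts and turns the commanded pose from where the row before left it, along the tool's axes as they then stand; what a row does not reach is not made up. A row lasts 1/12 s, in which the tool goes at most 41.7 mm and 7.16 degrees, less where a joint would pass 70% of its speed; a pose out of reach is approached as far as the arm can. A call with a number of a shift or a turn outside -1 to 1 is refused whole. A call with a gripper value outside its range is refused whole. The fingers move at their own pace and stop on an object; FORCE is the grip in N (left out, the last holds). Time passes only in rows, so rows that do not move let the fingers close. It gives the time, the measured TCP pose, the force, the opening and the grip force at its end, in the units of the state.
- bot.sense(): the state, without advancing time (a new reading comes with each control period).
- imaging.grab_frame(name): name is "side" or "top" or "wrist"; returns a dict with "pixels" (400x640x3 uint8, blue, green, red), "intrinsics" (3x3 intrinsics, pixels), "eye" and "rotation" of the camera in the world; the wrist camera has in their place "tool_from_camera" (4x4, takes a point from camera to tool coordinates, whose origin is the TCP and whose axes are the flange's). Camera axes: x right, y down, z forward; pixel columns grow to the right and rows downward; lengths in m; the calibration is good to about 2 mm. A picture is of the moment at which its call begins: read the wrist's pose just before it. There is no depth.
- bot.hand_in(): hands the job in; it is judged then, once.
The state is a dict: "t": time; "joint_positions": joint angles; "qd": joint speeds; "joint_efforts": joint torques, N m; "tcp_pos": TCP position; "tcp_rot": TCP orientation; "ft_force": force on the tool from outside, world axes, zero at the start; "ft_torque": the same for the moment, N m; "opening": opening from 0.0 (shut) to 1.0 (fully open); "finger_force": force on a finger pad.
Only numpy, scipy, OpenCV 4.12 (cv2) and the standard library are available. Lean on these libraries where they do the work, as an engineer would, in place of code of your own. Each camera call takes 0.05 s, during which the arm holds its last target. There are 200 camera calls.

## Working session

There is one attempt and no reset: what is moved stays moved. The work goes in short steps, Python scripts to look and compute and a shell command to move; the robot and the scene stay as the last step left them, time stands still between calls to the robot, and variables do not carry over. Pictures are saved under pics/ and viewed, at most 10 in all, crops included, and the job is handed in when it is done.

```bash
ls; mkdir -p pics; python3 - <<'E'
from station import bot, imaging
import cv2
s=bot.sense();print({k:s[k] for k in('t','tcp_pos','tcp_rot','opening')},bot.tcp_to_tips)
for n in('side','top'):
    f=imaging.grab_frame(n);cv2.imwrite(f'pics/{n}0.png',f['pixels']);print(n,f['intrinsics'],f['eye'],f['rotation'])
E
```

```text
pics
{'t': 0.0, 'tcp_pos': array([ 0.2356811 , -0.63187671,  0.25491663]), 'tcp_rot': array([-1.20897271e-03,  9.84124934e-01,  1.77472959e-01, -2.99842551e-05]), 'opening': 1.0001909994705958} 0.025
side [[372.41737483   0.         315.15718044]
 [  0.         372.41737483 188.0118633 ]
 [  0.           0.           1.        ]] [0.37210373 0.63809557 0.72939256] [ 0.0622206  -0.17093277  0.90507028 -0.3843935 ]
top [[389.94660485   0.         322.83922052]
 [  0.         389.94660485 204.57932002]
 [  0.           0.           1.        ]] [0.5544943  0.00475159 1.12383318] [-0.02585155  0.71486572 -0.69860192  0.01593916]
```

View pics/side0.png

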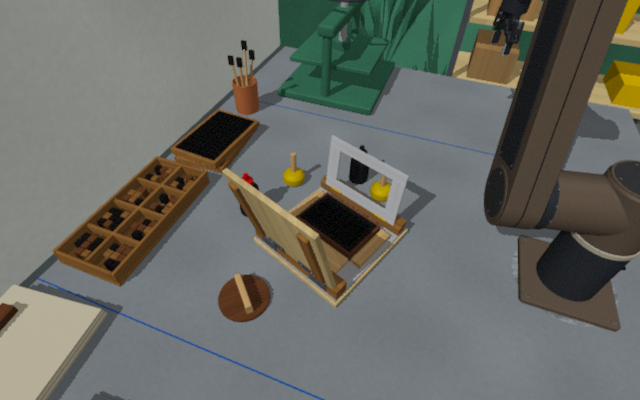

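View pics/top0.png

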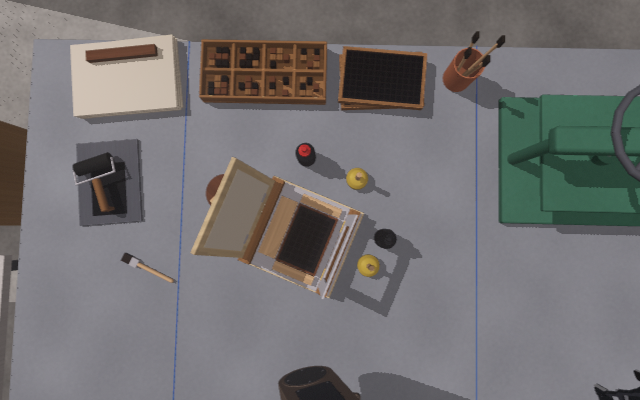

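The side view shows the tympan open at about (285,235) and the frisket upright at (368,178). In the top view the frame is centred near (300,235). I'll enlarge both for corner pixels.

```bash
python3 - <<'E'
import cv2
a=cv2.imread('pics/top0.png')[145:310,185:405];cv2.imwrite('pics/topc.png',cv2.resize(a,None,fx=3.6,fy=3.6,interpolation=cv2.INTER_CUBIC))
a=cv2.imread('pics/side0.png')[130:305,215:415];cv2.imwrite('pics/sidec.png',cv2.resize(a,None,fx=3.4,fy=3.4,interpolation=cv2.INTER_CUBIC))
E
```

```text
(no output)
```

View pics/topc.png

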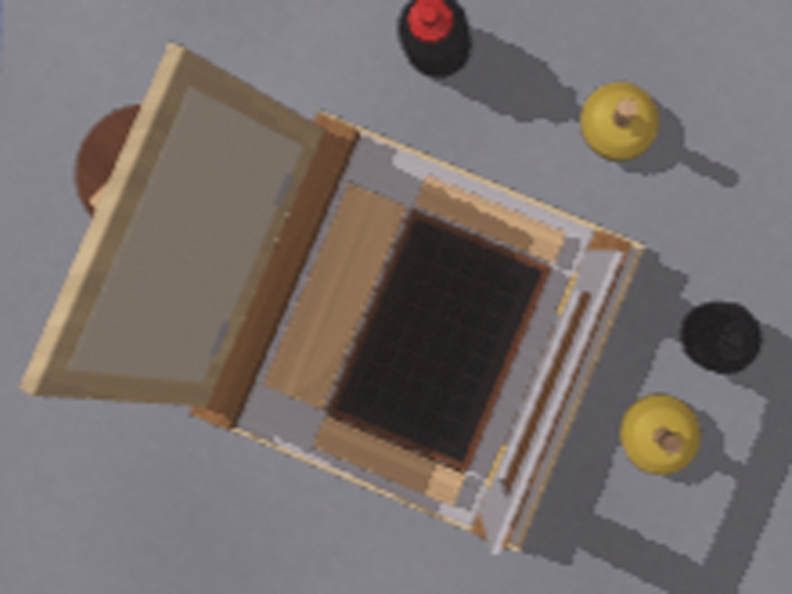

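View pics/sidec.png

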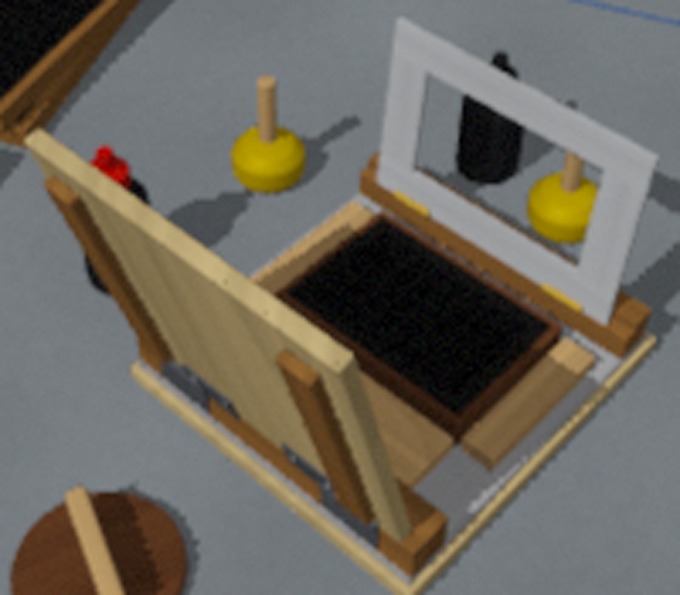

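Both crops show block, tympan and frisket corners clearly: block top at topc (415,210),(550,265),(465,467),(330,412), frisket outer corners at sidec (400,18),(655,157). I'll fit the pose and both angles to these.

```bash
cat > h.py <<'E'
import numpy as np
from scipy.spatial.transform import Rotation as R
from scipy.optimize import least_squares
C={'top':([[389.94660485,0,322.83922052],[0,389.94660485,204.57932002],[0,0,1]],[0.5544943,0.00475159,1.12383318],[-0.02585155,0.71486572,-0.69860192,0.01593916]),
'side':([[372.41737483,0,315.15718044],[0,372.41737483,188.0118633],[0,0,1]],[0.37210373,0.63809557,0.72939256],[0.0622206,-0.17093277,0.90507028,-0.3843935])}
def q2R(q): return R.from_quat(np.roll(q,-1))
def proj(c,P):
    K,e,q=C[c]; p=q2R(q).inv().apply(np.atleast_2d(P)-e); p=p@np.array(K).T; return p[:,:2]/p[:,2:]
def ray(c,uv,z):
    K,e,q=C[c]; d=q2R(q).apply(np.linalg.solve(K,[*uv,1])); return e+d*(z-e[2])/d[2]
def W(s,p): return R.from_euler('z',s[2]).apply(np.atleast_2d(p))+[s[0],s[1],0]
def fr(phi,x,d,n): return [x,-.098+d*np.cos(phi)-n*np.sin(phi),.0485+d*np.sin(phi)+n*np.cos(phi)]
def ty(th,x,d,n): return [x,.122-d*np.cos(th)+n*np.sin(th),.055+d*np.sin(th)+n*np.cos(th)]
E
cat > fit.py <<'E'
from h import *
B=[[.085,.039,.047],[.085,-.079,.047],[-.085,-.079,.047],[-.085,.039,.047]]
T=lambda u:np.array(u)/3.6+[185,145]
S=lambda u:np.array(u)/3.4+[215,130]
def res(s):
    r=[proj('top',W(s,B))-T([[415,210],[550,265],[465,467],[330,412]]),
       proj('side',W(s,B))-S([[285,293],[382,215],[560,325],[458,435]]),
       proj('side',W(s,[fr(s[3],.107,.15,0),fr(s[3],-.107,.15,0)]))-S([[400,18],[655,157]])]
    t=[ty(s[4],.115,.232,0),ty(s[4],.115,.232,.012),ty(s[4],-.115,.232,0),ty(s[4],-.115,.232,.012)]
    r+=[proj('top',W(s,t))-T([[186,50],[168,43],[42,393],[22,388]]),proj('side',W(s,t))-S([[42,130],[28,140],[352,355],[335,372]])]
    return np.concatenate(r).ravel()
o=least_squares(res,[.52,.05,-.4,1.5,1.75],loss='soft_l1')
np.set_printoptions(precision=3,suppress=True)
print(o.x);print(res(o.x).reshape(-1,2).round(1).tolist())
s=o.x; np.save('s.npy',s)
print('fr bar',W(s,fr(s[3],0,.136,.004)),'ty',W(s,ty(s[4],0,.232,.012)))
for n,u,z in [('ink_a top',[430,18],.127),('dabA top',[628,108],.1),('ink_b',[722,330],.11),('dabB',[668,438],.1)]:
    print(n,ray('top',T(u),z))
print('baren',ray('side',S([100,545]),.03))
E
python3 fit.py
```

```text
[ 0.528  0.081 -0.377  1.667  1.838]
[[-1.1, -0.3], [0.7, 1.0], [0.2, 2.1], [-1.8, 0.4], [-3.4, -0.4], [-0.0, -2.1], [1.1, 0.0], [0.2, -2.7], [-0.5, -0.3], [0.7, 0.4], [-0.3, -0.7], [0.2, -0.5], [-2.9, 1.1], [-1.7, 0.3], [-1.1, -2.1], [-1.9, -0.8], [0.6, -0.7], [0.5, -0.1]]
fr bar [[ 0.485 -0.026  0.183]] ty [[0.599 0.262 0.276]]
ink_a top [0.754 0.07  0.127]
dabA top [ 0.695 -0.075  0.1  ]
ink_b [ 0.535 -0.144  0.11 ]
dabB [ 0.456 -0.108  0.1  ]
baren [0.645 0.304 0.03 ]
```

```bash
cat > st.py <<'E'
from h import *
from station import bot
s=np.load('s.npy');b=bot.sense();np.set_printoptions(precision=4,suppress=True)
Rt=q2R(b['tcp_rot']);tip=b['tcp_pos']+Rt.apply([0,0,bot.tcp_to_tips])
F=R.from_euler('z',-s[2])
print('t',b['t'],'tip in frame mm',F.apply(tip-[s[0],s[1],0])*1e3,'rotvec err to (x,-y,-z)',(Rt.inv()*R.from_euler('z',s[2])*R.from_euler('x',np.pi)).as_rotvec(),'F(frame axes)',F.apply(b['ft_force']),'open',b['opening'])
E
python3 -m inch '[[[0,0,1,0,0,0,1],[0,0,1,0,0,0,1],[0,0,1,0,0,0,1],[0,0,1,0,0,0,1],[0,0,1,0,0,0,1],[0,0,1,0,0,0,1],[0,0,1,0,0,0,1],[0,0,0.34,0,0,0,1],[0,0,0,0.3,-1,0,1],[0,0,0,0.3,-1,0,1],[0,0,0,0.3,-1,0,1],[0,0,0,0.3,-1,0,1]]]'; python3 st.py
```

```text
t: 1.1
tcp_pos: [0.3008, -0.5494, 0.2555]
tcp_rot: [-0.001, 0.982, -0.188, -0.0]
ft_force: [1.0, -0.4, 0.3]
opening: -0.002
finger_force: 0.0
t 1.1 tip in frame mm [  21.3672 -669.7565  230.4613] rotvec err to (x,-y,-z) [-0.0012  0.0009 -0.0007] F(frame axes) [ 1.0796 -0.0385  0.2543] open -0.002161635898540037
```

```bash
python3 -m inch '[[[0,0,0,0.2,-1,0,1],[0,0,0,0.2,-1,0,1],[0,0,0,0.2,-1,0,1],[0,0,0,0.2,-1,0,1],[0,0,0,0.2,-1,0,1],[0,0,0,0.2,-1,0,1],[0,0,0,0.2,-1,0,1],[0,0,0,0.2,-1,0,1],[0,0,0,0.2,-1,0,1],[0,0,0,0.2,-1,0,1],[0,0,0,0.2,-1,0,1],[0,0,0,0.2,-1,0,1]]]'; python3 -m inch '[[[0,0,0,0,-1,0,1],[0,0,0,0,-1,0,1],[0,0,0,0,-1,0,1],[0,0,0,0,-1,0,1],[0,0,0,0,-1,0,1],[0,0,0,0,-1,0,1],[0,0,0,0,-1,0,1],[0,0,0,0,-0.8,0.5,1],[0,0,0,0,0,1,1],[0,0,0,0,0,1,1],[0,0,0,0,0,0,1]]]'; python3 st.py
```

```text
t: 2.1
tcp_pos: [0.4671, -0.2924, 0.2558]
tcp_rot: [-0.0, 0.982, -0.188, -0.0]
ft_force: [0.2, -0.2, 0.2]
opening: 0.0
finger_force: 0.0
t: 3.02
tcp_pos: [0.5353, -0.1105, 0.1877]
tcp_rot: [-0.001, 0.982, -0.187, -0.006]
ft_force: [-1.5, 0.0, -1.2]
opening: 0.0
finger_force: 0.0
t 3.0167 tip in frame mm [  77.5108 -175.4117  162.7405] rotvec err to (x,-y,-z) [-0.0001  0.0113  0.0009] F(frame axes) [-1.4051 -0.519  -1.176 ] open 0.00032708553041469135
```

```bash
python3 - <<'E'
from station import imaging
import cv2,numpy as np
a=imaging.grab_frame('side')['pixels'];b=imaging.grab_frame('top')['pixels']
r=lambda i:cv2.resize(i,(400,400),interpolation=cv2.INTER_CUBIC)
cv2.imwrite('pics/p1.png',np.hstack([r(a[90:310,210:430]),r(b[120:320,220:420])]))
E
```

```text
(no output)
```

View pics/p1.png

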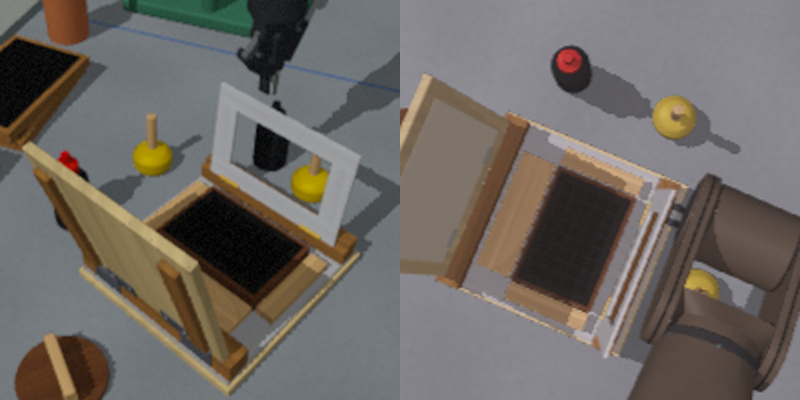

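The frisket still stands, and the shut fingertips (side panel about (275,92)) are just behind it. Pushing now.

```bash
python3 -m inch '[[[0,0,0,0.3,0,-0.2,1],[0,0,0,0.28,0,-0.16,1],[0,0,0,0,-0.45,0,1],[0,0,0,0,-0.45,0,1],[0,0,0,0,-0.45,0,1],[0,0,0,0,-0.45,0,1],[0,0,0,0,-0.4,-0.04,1],[0,0,0,0,-0.4,-0.04,1],[0,0,0,0,-0.4,-0.04,1],[0,0,0,0,-0.4,-0.04,1],[0,0,0,0,-0.4,-0.04,1],[0,0,0,0,0,0,1]]]'; python3 st.py
```

```text
t: 4.12
tcp_pos: [0.5878, -0.0276, 0.2081]
tcp_rot: [-0.001, 0.982, -0.187, 0.0]
ft_force: [-0.4, -0.4, 0.6]
opening: 0.0
finger_force: 0.0
t 4.1167 tip in frame mm [ 96.0167 -78.9312 183.1311] rotvec err to (x,-y,-z) [-0.0013 -0.0004  0.0014] F(frame axes) [-0.2256 -0.4711  0.5842] open 0.00013301551361110414
```

```bash
cat > pic.py <<'E'
from station import imaging
import cv2,numpy as np,sys
a=imaging.grab_frame('side')['pixels'];b=imaging.grab_frame('top')['pixels']
r=lambda i:cv2.resize(i,(400,400),interpolation=cv2.INTER_CUBIC)
cv2.imwrite(sys.argv[1],np.hstack([r(a[90:310,210:430]),r(b[120:320,200:400])]))
E
python3 pic.py pics/p2.png
```

```text
(no output)
```

View pics/p2.png

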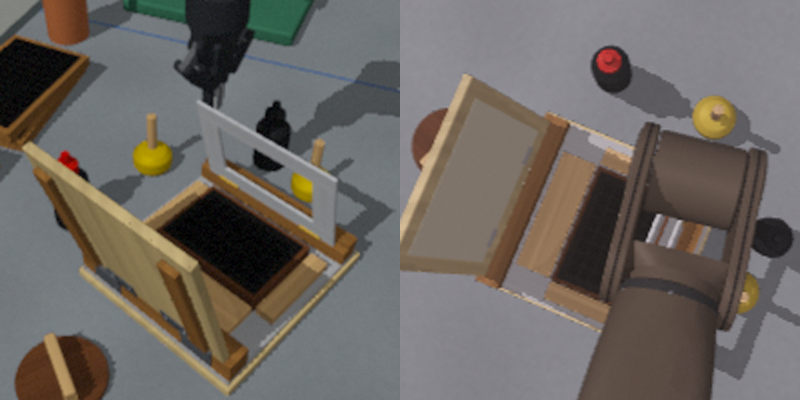

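The frisket leans inward (its edge went from (225,85) to (200,103) in the side panel) with the fingertip on it at (213,103). Continuing along the arc.

```bash
python3 -m inch '[[[0,0,0,-0.08,-0.37,0.19,1],[0,0,0,-0.08,-0.37,0.19,1],[0,0,0,0,-0.37,0.19,1],[0,0,0,0,-0.37,0.19,1],[0,0,0,0,-0.31,0.26,1],[0,0,0,0,-0.31,0.26,1],[0,0,0,0,-0.31,0.26,1],[0,0,0,0,-0.31,0.26,1],[0,0,0,0,-0.25,0.33,1],[0,0,0,0,-0.25,0.33,1],[0,0,0,0,-0.25,0.33,1],[0,0,0,0,-0.25,0.33,1]]]'; python3 st.py
```

```text
t: 5.22
tcp_pos: [0.6175, 0.0588, 0.1285]
tcp_rot: [0.0, 0.982, -0.187, -0.0]
ft_force: [-0.1, -0.7, -0.7]
opening: -0.003
finger_force: 0.4
t 5.2167 tip in frame mm [ 91.8118  12.3083 103.5295] rotvec err to (x,-y,-z) [ 0.0007  0.0008 -0.    ] F(frame axes) [ 0.1414 -0.6717 -0.6865] open -0.0034354103512725742
```

```bash
python3 -m inch '[[[0,0,0,0,-0.1,0.26,1],[0,0,0,0,-0.1,0.26,1],[0,0,0,0,-0.1,0.24,1],[0,0,0,0,-0.1,0.24,1],[0,0,0,0,-0.07,0.24,1],[0,0,0,0,-0.07,0.24,1],[0,0,0,0,-0.04,0.2,1],[0,0,0,0,0,0.2,1],[0,0,0,0,0,0,1]]]'; python3 st.py; python3 pic.py pics/p3.png
```

```text
t: 5.97
tcp_pos: [0.6224, 0.0721, 0.0815]
tcp_rot: [-0.0, 0.982, -0.188, -0.001]
ft_force: [-0.2, -0.4, -0.1]
opening: -0.001
finger_force: 0.0
t 5.9667 tip in frame mm [91.5077 26.4158 56.5489] rotvec err to (x,-y,-z) [ 0.0002  0.0015 -0.0002] F(frame axes) [-0.0394 -0.4959 -0.08  ] open -0.0010853494588575659
```

View pics/p3.png

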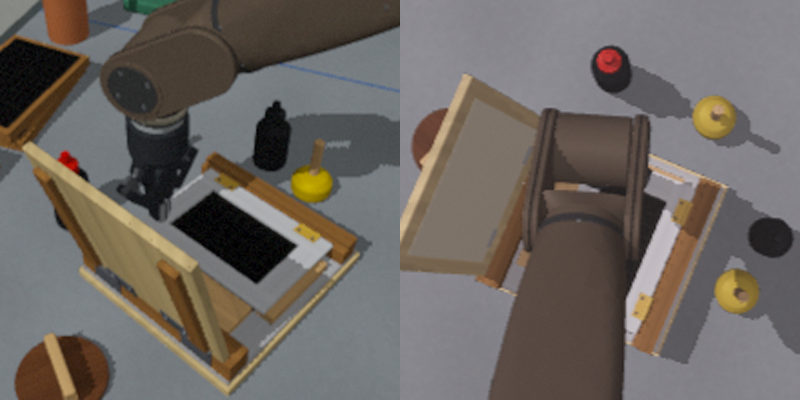

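The frisket is almost flat, with the fingertip on its corner at (158,210). Pressing it home.

```bash
for i in 1; do :; done; python3 -m inch '[[[0,0,0,0,0,0.06,1],[0,0,0,0,0,0.06,1],[0,0,0,0,0,0.06,1],[0,0,0,0,0,0,1]]]'; python3 st.py
```

```text
t: 6.4
tcp_pos: [0.6231, 0.072, 0.0783]
tcp_rot: [-0.0, 0.982, -0.187, 0.0]
ft_force: [0.1, -0.1, -0.4]
opening: 0.0
finger_force: 0.1
t 6.4 tip in frame mm [92.1873 26.5736 53.3127] rotvec err to (x,-y,-z) [-0.0002 -0.0004 -0.0001] F(frame axes) [ 0.1353 -0.0721 -0.3771] open 0.0003813323530554481
```

```bash
python3 -m inch '[[[0,0,0,0,0,0.04,1],[0,0,0,0,0,0,1],[0,0,0,0,0,0,1]]]'; python3 st.py
```

```text
t: 6.65
tcp_pos: [0.6231, 0.072, 0.0776]
tcp_rot: [-0.0, 0.982, -0.187, 0.0]
ft_force: [-0.7, -1.0, 0.6]
opening: 0.001
finger_force: 0.7
t 6.65 tip in frame mm [92.2359 26.5949 52.5908] rotvec err to (x,-y,-z) [-0.0001 -0.0004 -0.    ] F(frame axes) [-0.3315 -1.1626  0.5929] open 0.0012847102881063009
```

```bash
python3 -m inch '[[[0,0,0,0,0,0.04,1],[0,0,0,0,0,0,1],[0,0,0,0,0,0,1]]]';python3 -m inch '[[[0,0,0,0,0,0.04,1],[0,0,0,0,0,0,1],[0,0,0,0,0,0,1]]]'; python3 st.py
```

```text
t: 6.9
tcp_pos: [0.6232, 0.0719, 0.0775]
tcp_rot: [0.0, 0.982, -0.187, -0.0]
ft_force: [-2.1, -0.1, 6.6]
opening: 0.002
finger_force: 2.9
t: 7.15
tcp_pos: [0.6232, 0.072, 0.0774]
tcp_rot: [0.0, 0.982, -0.187, -0.0]
ft_force: [-4.7, 0.0, 10.0]
opening: -0.001
finger_force: 4.9
t 7.15 tip in frame mm [92.2723 26.6017 52.426 ] rotvec err to (x,-y,-z) [0.0004 0.0005 0.0002] F(frame axes) [-4.3419 -1.7095  9.9509] open -0.0013494132637592617
```

It stops at 52.4 mm with 10 N, so it lies flat. Lifting and moving over behind the tympan.

```bash
python3 -m inch '[[[0,0,0,0,0,-0.5,1],[0,0,0,0,0,-1,1],[0,0,0,0,0,-1,1],[0,0,0,-0.4,0,-1,1],[0,0,0,-0.4,0,-1,1],[0,0,0,-0.4,0,-1,1],[0,0,0,-0.4,0,-1,1],[0,0,0,-0.4,0,-1,1],[0,0,0,-0.4,0,-1,1],[0,0,0,-0.4,0,-1,1],[0,0,0,-0.4,0,-1,1],[0,0,0,-0.5,0,-0.5,1]]]'; python3 st.py
```

```text
t: 8.15
tcp_pos: [0.5374, 0.1061, 0.3545]
tcp_rot: [-0.0, 0.982, -0.188, 0.003]
ft_force: [0.8, -0.4, -0.3]
opening: 0.001
finger_force: 0.0
t 8.15 tip in frame mm [  0.0706  26.7756 329.5353] rotvec err to (x,-y,-z) [-0.002  -0.0054 -0.0003] F(frame axes) [ 0.9284 -0.0892 -0.3149] open 0.001147467187662776
```

```bash
python3 -m inch '[[[0,0,0,0,-1,0,1],[0,0,0,0,-1,0,1],[0,0,0,0,-1,0,1],[0,0,0,0,-1,0,1],[0,0,0,0,-1,0,1],[0,0,0,0,-1,0,1],[0,0,0,0,-1,0,1],[0,0,0,0,-1,0,1],[0,0,0,0,-0.8,0,1],[0,0,0,0,0,0,1]]]'; python3 st.py; python3 pic.py pics/p4.png
```

```text
t: 8.98
tcp_pos: [0.6182, 0.3135, 0.3495]
tcp_rot: [-0.0, 0.983, -0.186, -0.0]
ft_force: [-0.5, 0.1, -0.5]
opening: 0.004
finger_force: 0.0
t 8.9833 tip in frame mm [ -1.341  249.335  324.4606] rotvec err to (x,-y,-z) [-0.0007  0.0009  0.0028] F(frame axes) [-0.4785 -0.1225 -0.5023] open 0.0035953931989226406
```

View pics/p4.png

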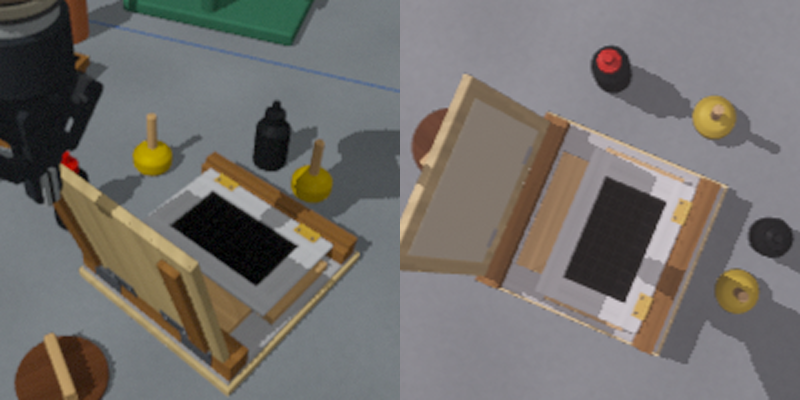

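The fingertips are outside the tympan at side panel (45,200). The frisket stays flat and nothing else has moved. I'll lower behind it and start pushing.

```bash
python3 -m inch '[[[0,0,0,0,0,0.9,1],[0,0,0,0,0,0.9,1],[0,0,0,0,0,0.9,1],[0,0,0,0,0,0.9,1],[0,0,0,0,0.4,0,1],[0,0,0,0,0.4,0,1],[0,0,0,0,0.4,0,1],[0,0,0,0,0.4,0,1],[0,0,0,0,0.4,0,1],[0,0,0,0,0.4,0,1],[0,0,0,0,0,0,1]]]'; python3 st.py
```

```text
t: 10.0
tcp_pos: [0.5975, 0.2555, 0.2688]
tcp_rot: [-0.004, 0.982, -0.188, 0.005]
ft_force: [-2.3, 4.5, 11.6]
opening: -0.0
finger_force: 5.8
t 10.0 tip in frame mm [  1.0357 188.0268 243.8029] rotvec err to (x,-y,-z) [-0.0104 -0.0079 -0.0012] F(frame axes) [-3.753   3.3303 11.6076] open -0.00013694913230745184
```

```bash
python3 -m inch '[[[0,0,0,0,0,0,1],[0,0,0,0,0,0,1],[0,0,0,0,0,0,1]]]'; python3 st.py; python3 pic.py pics/p5.png
```

```text
t: 10.25
tcp_pos: [0.5975, 0.2555, 0.2687]
tcp_rot: [-0.003, 0.982, -0.188, 0.005]
ft_force: [-3.5, 2.2, 11.6]
opening: 0.001
finger_force: 5.7
t 10.25 tip in frame mm [  1.0338 188.0002 243.7394] rotvec err to (x,-y,-z) [-0.008  -0.0078 -0.0004] F(frame axes) [-4.0693  0.7484 11.6204] open 0.0012033946361923145
```

View pics/p5.png

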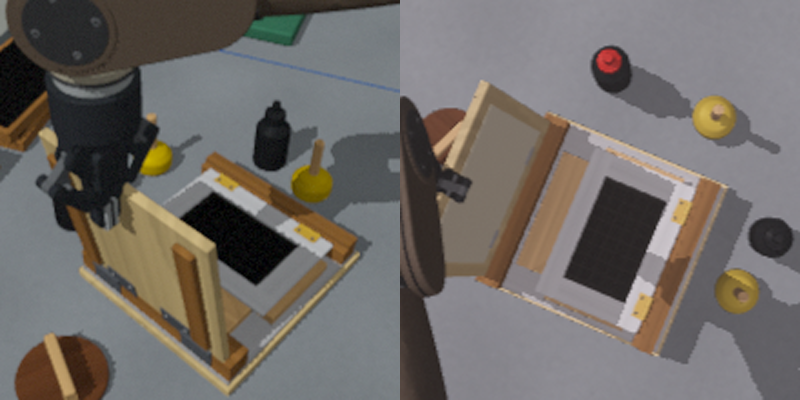

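The knuckles, which spread along tool y, sit on the tympan's free edge (side panel (115,190)). I'll back off and turn the tool 90° so that its narrow side faces the board.

```bash
python3 -m inch '[[[0,0,0,0,0,-0.7,1],[0,0,0,0,0,-0.8,1],[0,0,0,0,0,-0.8,1],[0,0,0,0,-0.5,-0.8,1],[0,0,0,0,-1,0,1],[0,0,0,0,-1,0,1],[0,0,0,0,-0.5,0,1],[0,0,0,0,0,0,1]]]'; python3 st.py; python3 -c "
from station import bot;print(bot.sense()['joint_positions'])"
```

```text
t: 11.02
tcp_pos: [0.624, 0.3256, 0.3399]
tcp_rot: [-0.001, 0.982, -0.187, 0.001]
ft_force: [-0.7, -0.7, -0.4]
opening: 0.004
finger_force: 0.0
t 11.0167 tip in frame mm [ -0.3184 262.7681 314.8773] rotvec err to (x,-y,-z) [-0.0025 -0.0024  0.0014] F(frame axes) [-0.4269 -0.9525 -0.4143] open 0.004489842872094256
[3.36976448e-01 3.01457055e-01 1.40731866e+00 3.35373193e-04
 1.42940832e+00 2.28348245e+00]
```

```bash
python3 -m inch '[[[0,0,-1,0,0,0,1],[0,0,-1,0,0,0,1],[0,0,-1,0,0,0,1],[0,0,-1,0,0,0,1],[0,0,-1,0,0,0,1],[0,0,-1,0,0,0,1],[0,0,-1,0,0,0,1],[0,0,-1,0,0,0,1],[0,0,-1,0,0,0,1],[0,0,-1,0,0,0,1],[0,0,-1,0,0,0,1],[0,0,-1,0,0,0,1]]]'; python3 -m inch '[[[0,0,-1,0,0,0,1],[0,0,-1,0,0,0,1],[0,0,-1,0,0,0,1],[0,0,-0.7,0,0,0,1],[0,0,0,0,0,0,1]]]'; python3 st.py
```

```text
t: 12.02
tcp_pos: [0.6235, 0.3228, 0.3395]
tcp_rot: [0.0, 0.916, 0.402, 0.001]
ft_force: [-0.1, 0.9, 0.4]
opening: -0.0
finger_force: 0.0
t: 12.43
tcp_pos: [0.6235, 0.323, 0.3395]
tcp_rot: [0.001, 0.827, 0.562, 0.001]
ft_force: [0.0, 0.2, 0.2]
opening: 0.002
finger_force: 0.0
t 12.4333 tip in frame mm [  0.1927 260.0923 314.4776] rotvec err to (x,-y,-z) [ 0.0008 -0.0018  1.57  ] F(frame axes) [-0.0504  0.1742  0.2061] open 0.001995944284713742
```

```bash
python3 -m inch '[[[0,0,0,-0.2,0,0.8,1],[0,0,0,-0.2,0,0.8,1],[0,0,0,-0.2,0,0.8,1],[0,0,0,-0.2,0,0.8,1],[0,0,0,-0.5,0,0,1],[0,0,0,-0.5,0,0,1],[0,0,0,-0.5,0,0,1],[0,0,0,-0.4,0,0,1],[0,0,0,-0.4,0,0,1],[0,0,0,-0.4,0,0,1],[0,0,0,-0.4,0,0,1],[0,0,0,0,0,0,1]]]'; python3 st.py
```

```text
t: 13.43
tcp_pos: [0.5874, 0.2325, 0.259]
tcp_rot: [0.001, 0.828, 0.561, 0.0]
ft_force: [-0.1, -0.3, 0.3]
opening: 0.002
finger_force: 0.0
t 13.4333 tip in frame mm [ -0.0528 162.6695 233.9907] rotvec err to (x,-y,-z) [ 0.0011 -0.0012  1.5691] F(frame axes) [-0.0131 -0.3142  0.2879] open 0.002338911099391126
```

```bash
python3 -m inch '[[[0,0,0,-0.36,0,-0.06,1],[0,0,0,-0.36,0,-0.06,1],[0,0,0,-0.36,0,-0.06,1],[0,0,0,-0.36,0,-0.06,1],[0,0,0,-0.36,0,-0.06,1],[0,0,0,-0.36,0,-0.06,1],[0,0,0,-0.36,0,-0.06,1],[0,0,0,-0.36,0,-0.06,1],[0,0,0,0,0,0,1]]]'; python3 st.py
```

```text
t: 14.18
tcp_pos: [0.5605, 0.165, 0.2706]
tcp_rot: [0.001, 0.828, 0.561, -0.001]
ft_force: [1.1, 0.2, 0.2]
opening: -0.001
finger_force: 0.0
t 14.1833 tip in frame mm [ -0.232   89.9245 245.5878] rotvec err to (x,-y,-z) [0.0022 0.0013 1.5689] F(frame axes) [0.9954 0.5846 0.1941] open -0.0013747446591477095
```

```bash
python3 -m inch '[[[0,0,0,-0.36,0,0.13,1],[0,0,0,-0.36,0,0.13,1],[0,0,0,-0.36,0,0.13,1],[0,0,0,-0.36,0,0.13,1],[0,0,0,-0.36,0,0.13,1],[0,0,0,-0.36,0,0.14,1],[0,0,0,-0.3,0,0.24,1],[0,0,0,-0.3,0,0.24,1],[0,0,0,-0.3,0,0.24,1],[0,0,0,-0.3,0,0.24,1],[0,0,0,-0.3,0,0.24,1],[0,0,0,-0.3,0,0.24,1]]]'; python3 st.py
```

```text
t: 15.18
tcp_pos: [0.5239, 0.0746, 0.2128]
tcp_rot: [-0.001, 0.827, 0.562, 0.0]
ft_force: [2.0, 3.7, 1.1]
opening: 0.003
finger_force: 1.2
t 15.1833 tip in frame mm [ -1.0016  -7.4271 187.8212] rotvec err to (x,-y,-z) [-0.0015 -0.      1.5696] F(frame axes) [0.473  4.1679 1.1299] open 0.003285481550252047
```

```bash
python3 -m inch '[[[0,0,0,-0.22,0,0.27,1],[0,0,0,-0.22,0,0.27,1],[0,0,0,-0.2,0,0.27,1],[0,0,0,-0.2,0,0.27,1],[0,0,0,-0.18,0,0.27,1],[0,0,0,-0.18,0,0.27,1],[0,0,0,-0.16,0,0.28,1],[0,0,0,-0.12,0,0.28,1],[0,0,0,-0.12,0,0.28,1],[0,0,0,-0.1,0,0.28,1],[0,0,0,-0.1,0,0.28,1],[0,0,0,-0.1,0,0.28,1]]]'; python3 st.py
```

```text
t: 16.18
tcp_pos: [0.5067, 0.0308, 0.1308]
tcp_rot: [-0.0, 0.827, 0.562, 0.0]
ft_force: [1.1, 1.3, 1.6]
opening: -0.006
finger_force: 0.8
t 16.1833 tip in frame mm [ -0.8011 -54.5541 105.81  ] rotvec err to (x,-y,-z) [-0.0005 -0.0001  1.5698] F(frame axes) [0.5492 1.5755 1.6417] open -0.005591835958643513
```

Now the last 39 mm, down to 67 mm.

```bash
python3 -m inch '[[[0,0,0,-0.06,0,0.25,1],[0,0,0,-0.05,0,0.25,1],[0,0,0,-0.05,0,0.25,1],[0,0,0,-0.03,0,0.2,1],[0,0,0,-0.03,0,0.2,1],[0,0,0,0,0,0.15,1],[0,0,0,0,0,0.1,1],[0,0,0,0,0,0.1,1],[0,0,0,0,0,0,1],[0,0,0,0,0,0,1]]]'; python3 st.py
```

```text
t: 17.02
tcp_pos: [0.5048, 0.0259, 0.0939]
tcp_rot: [-0.0, 0.827, 0.562, 0.0]
ft_force: [-0.5, -0.3, 0.5]
opening: -0.0
finger_force: 0.0
t 17.0167 tip in frame mm [ -0.8161 -59.8449  68.8602] rotvec err to (x,-y,-z) [-0.0005 -0.      1.5698] F(frame axes) [-0.3923 -0.5018  0.4928] open -0.00046083805397718154
```

```bash
python3 -m inch '[[[0,0,0,0,0,0.06,1],[0,0,0,0,0,0.06,1],[0,0,0,0,0,0,1],[0,0,0,0,0,0,1]]]'; python3 st.py
```

```text
t: 17.35
tcp_pos: [0.5051, 0.0258, 0.092]
tcp_rot: [-0.0, 0.827, 0.562, -0.0]
ft_force: [-2.7, 0.3, 5.8]
opening: 0.0
finger_force: 2.8
t 17.35 tip in frame mm [ -0.5115 -59.8413  67.0085] rotvec err to (x,-y,-z) [-0.0001  0.0002  1.5702] F(frame axes) [-2.6417 -0.7717  5.8055] open 0.00026861484781069673
```

Tip at 67.0 mm, exactly shut height. One firmer press, then lift and check.

```bash
python3 -m inch '[[[0,0,0,0,0,0.06,1],[0,0,0,0,0,0.04,1],[0,0,0,0,0,0,1],[0,0,0,0,0,0,1],[0,0,0,0,0,0,1]]]'; python3 st.py; python3 -m inch '[[[0,0,0,0,0,-0.3,1],[0,0,0,0,0,-0.8,1],[0,0,0,0,0,-1,1],[0,0,0,0,0,-1,1],[0,0,0,0,0,-1,1],[0,0,0,0,0,-1,1],[0,0,0,0,0,-1,1],[0,0,0,0,0,0,1],[0,0,0,0,0,0,1]]]'; python3 pic.py pics/p6.png
```

```text
t: 17.77
tcp_pos: [0.5052, 0.0257, 0.0919]
tcp_rot: [-0.0, 0.827, 0.562, -0.001]
ft_force: [-9.5, 1.0, 19.5]
opening: -0.003
finger_force: 9.5
t 17.7667 tip in frame mm [ -0.4208 -59.8359  66.868 ] rotvec err to (x,-y,-z) [-0.0007  0.002   1.5706] F(frame axes) [-9.228  -2.5408 19.5147] open -0.003408040439890422
t: 18.52
tcp_pos: [0.5058, 0.0257, 0.2427]
tcp_rot: [0.001, 0.827, 0.562, 0.002]
ft_force: [-1.0, -0.2, -0.2]
opening: 0.004
finger_force: 0.0
```

View pics/p6.png

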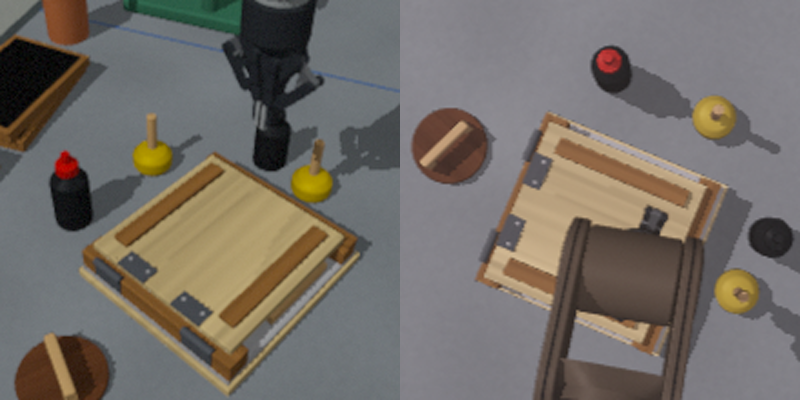

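The tympan lies shut over the frame, side panel (225,250). The frame and the things around it are where they were, and the gripper is clear.

```bash
python3 -c "
from station import bot;print(bot.hand_in())"
```

```text
the job is handed in; nothing more can be done
None
```

The frisket is folded flat and the tympan pushed fully shut over it. The last picture shows the frame and the things around it in place and the gripper clear. I handed the job in at about 18.6 s, and no verdict came back.

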